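# Make up two tool lots for the sale

## Task

Make up the two sale lots from the tools on the table: the wrench, the blue screwdriver and the socket go in the red tray, the hammer and the green chisel in the white carton tray. Set each one down gently so that it rests level on the tray's floor, inside the walls and not on top of another tool, with the socket standing upright. Leave the orange screwdriver, the brass drift and the tape roll where they lie.

Things in the scene. Friction and masses are not known exactly. Their poses are not given: they have to be found in the camera images.
- red_tray: open tray fixed to the table, all red painted steel. Outside 208 (x) x 192 (y) x 40 mm high, walls and floor 4 mm thick, so inside 200 x 184 mm and the floor 4 mm above the table. Origin: centre of its underside; x along its longer side, z up.
- white_tray: open tray fixed to the table, an empty carton tray, white inside and out. Outside 208 (x) x 192 (y) x 40 mm high, walls and floor 4 mm thick, so inside 200 x 184 mm and the floor 4 mm above the table. Origin: centre of its underside; x along its longer side, z up.
- wrench: combination wrench of bright steel lying flat, 150 mm long, 8 mm thick; shank 14 mm wide (105 mm long, 7 mm thick), closed ring 28 mm wide at -x, open jaws about 30 mm wide at +x. Origin: middle of its length, mid-thickness (4 mm above the surface it lies on); x along the tool, z up. About 0.12 kg.
- blue_screwdriver: hand screwdriver lying on the table, blue handle with three narrow black bands, 26 x 26 mm square section with rounded edges, 75 mm long, and a thin bright steel shaft (7 mm) reaching 63 mm beyond the handle. Origin: middle of the handle, on its axis (13 mm above the surface it lies on); x along the tool towards the blade tip, z up. About 0.09 kg, centre of mass in the handle.
- socket: short socket of bright steel with a dark round mouth on top and a dark band near its foot, standing upright: a cylinder 30 mm in diameter, 38 mm tall. Origin: centre of its underside; z up. About 0.14 kg.
- hammer: stubby ball-peen hammer lying on its side: light wooden handle 24 mm wide, 26 mm high; dark steel head 26 mm in diameter, 70 mm long, lying across it along y. Origin: on the handle's axis near the centre of mass (13 mm above its support), where to grip; x towards the head, which spans x = 32 to 58 mm; handle end at x = -95 mm; z up. About 0.3 kg.
- green_chisel: cold chisel with a green painted body, straight square bar 16 x 16 mm, 150 mm long overall, the last 30 mm flattened to a bright steel blade 20 mm wide and 9 mm thick. Lies flat on the table. Origin: middle of its length on its axis (8 mm above the surface it lies on); x towards the blade, z up. About 0.22 kg.
- orange_screwdriver: hand screwdriver lying on the table, orange handle with three narrow black bands, 26 x 26 mm square section with rounded edges, 75 mm long, and a thin bright steel shaft (7 mm) reaching 63 mm beyond the handle. Origin: middle of the handle, on its axis (13 mm above the surface it lies on); x along the tool towards the blade tip, z up. Stays where it is.
- brass_drift: drift of yellow brass all over, straight square bar 16 x 16 mm, 150 mm long overall, the last 30 mm flattened to a brass blade 20 mm wide and 9 mm thick. Lies flat on the table. Origin: middle of its length on its axis (8 mm above the surface it lies on); x towards the blade, z up. Stays where it is.
- tape_roll: roll of yellow tape lying flat, 60 mm in diameter, 19 mm high, hole 38 mm. Origin: centre of its underside. Stays where it is.
Not all that is in view belongs to the job. There is more than one size of the wrench; the one meant has the size given above.

How it is judged (in metres and radians):
At the end, for the whole second after the job is handed in: Each kit tool released and at rest inside its tray, its origin at most 6 mm higher than when lying on the tray's floor, long tools level within 0.12 rad, socket upright within 0.15 rad; orange screwdriver, brass drift and tape roll within 30 mm of their starts (x of wrench in the frame of red_tray between -0.1 and 0.1 m and y of wrench in the frame of red_tray between -0.092 and 0.092 m and z of wrench in the frame of red_tray below 0.014 m and angle between wrench's own x axis and vertical between 1.45 and 1.69 rad and linear speed of each of wrench, blue_screwdriver, socket, hammer, green_chisel below 0.03 m/s and angular speed of each of wrench, blue_screwdriver, socket, hammer, green_chisel below 0.3 rad/s and contact force between each of wrench, blue_screwdriver, socket, hammer, green_chisel and the fingers below 0.1 N and x of blue_screwdriver in the frame of red_tray between -0.1 and 0.1 m and y of blue_screwdriver in the frame of red_tray between -0.092 and 0.092 m and z of blue_screwdriver in the frame of red_tray below 0.023 m and angle between blue_screwdriver's own x axis and vertical between 1.45 and 1.69 rad and x of socket in the frame of red_tray between -0.1 and 0.1 m and y of socket in the frame of red_tray between -0.092 and 0.092 m and z of socket in the frame of red_tray below 0.01 m and angle between socket's own z axis and vertical below 0.15 rad and x of hammer in the frame of white_tray between -0.1 and 0.1 m and y of hammer in the frame of white_tray between -0.092 and 0.092 m and z of hammer in the frame of white_tray below 0.023 m and angle between hammer's own x axis and vertical between 1.45 and 1.69 rad and x of green_chisel in the frame of white_tray between -0.1 and 0.1 m and y of green_chisel in the frame of white_tray between -0.092 and 0.092 m and z of green_chisel in the frame of white_tray below 0.018 m and angle between green_chisel's own x axis and vertical between 1.45 and 1.69 rad and distance of each of orange_screwdriver, brass_drift, tape_roll from where it was at the start of the episode below 0.03 m); the robot touches nothing.
It fails at once if a tool that is to stay (orange screwdriver, brass drift, tape roll) is moved more than 30 mm (distance of any of orange_screwdriver, brass_drift, tape_roll from where it was at the start of the episode above 0.03 m).
It fails at once if a kit tool is dropped or thrown (faster than 0.7 m/s while less than 35 mm above the table) ((height (world z) of wrench below 0.035 m and linear speed of wrench above 0.7 m/s) or (height (world z) of blue_screwdriver below 0.035 m and linear speed of blue_screwdriver above 0.7 m/s) or (height (world z) of socket below 0.035 m and linear speed of socket above 0.7 m/s) or (height (world z) of hammer below 0.035 m and linear speed of hammer above 0.7 m/s) or (height (world z) of green_chisel below 0.035 m and linear speed of green_chisel above 0.7 m/s)).
It also fails if it takes over 122 s, if anything falls off the work surface, if the arm or the gripper's body presses on something with over 40 N, if the wrist force passes 120 N, or if a joint passes its speed limit or range.

## Robot

A 6-joint arm with a two-finger parallel gripper is mounted at the origin on the work surface. World frame = base frame: x ahead of the robot, y to its left, z up, the work surface at z = 0. Lengths are in mm, angles in rad, forces in N, time in s.
With the tool pointing down it reaches from about 250 to 775 mm from the base axis. Payload 8.9 kg.
Tool frame: the origin (TCP) lies at the very end of the fingers, on their centre line; the grasp point (between the pads) lies behind it (env.tcp_to_grasp is the z of the grasp point in the tool frame, in mm); z points along the fingers, y is the line along which they close (so a half turn about z gives the same grasp; the last joint's range is limited). The gripper opens to 85 mm and grips with 20 to 120 N. Pads are 22 mm wide; open, the fingers measure 114 mm over their backs; the gripper's body (76 mm by 85 mm) begins 54 mm behind the grasp point. The pads swing forward as they close: fully open they stand 13 mm farther back than shut.
Start: joints at [-1.344, 0.291, -0.153, 1.127, 0, 1.431], TCP at [187.792, -490.263, 231.305] pointing down, gripper open.
Joint ranges: [-2.52, 2.52], [-0.91, 1.74], [-1.3, 1.37], [-1.96, 2.02], [-1.52, 1.47], [-3.14, 3.14]. Speed limits (rad/s): [2.22, 2.22, 2.79, 3.14, 3.14, 3.14].

## Interface

Orientations are given as a unit quaternion [x, y, z, w].
In Python, from workcell import env, cams gives the robot as it stands.
- The arm moves only by the tool step_arm, never from a script. Its argument "motion" is text: rows parted by semicolons, each of 7 numbers parted by spaces: the turn, a rotation vector about the world's x, y, z each as a share of 30 degrees, from -1 to 1, then the shift along the world's x, y, z each as a share of 20 cm, from -1 to 1, then the opening, from 0 (shut) to 1 (fully open). A call has exactly 10 rows; each row is the pose to reach, as a shift and turn from the pose commanded when the call began; what a row does not reach only later rows make up. A row lasts 1/8 s, in which the tool goes at most 62.5 mm and 10.7 degrees, less where a joint would pass 70% of its speed; a pose out of reach is approached as far as the arm can. A call with a number of a shift or a turn outside -1 to 1 is refused whole. A call with a gripper value outside its range is refused whole. The fingers move at their own pace and stop on an object; "force" is the grip in N (left out, the last holds). Time passes only in rows, so rows that repeat a pose let the fingers close, or fill a call up. It gives the time, the measured TCP pose, the force, the opening and the grip force at its end, in the units of the state.
- env.read_state(): the state, without advancing time (a new reading comes with each control period).
- cams.read_camera(name): name is "scene" or "top" or "wrist"; returns (picture, depth): 384x512x3 uint8, red, green, blue; 384x512 float32, mm along the optical axis (not along the pixel's ray), 0 where there is no reading.
- cams.camera_params(name): a dict with "fx", "fy", "cx", "cy" (pixels), "xyz" and "orientation" of the camera in the world; the wrist camera has in their place "tool_from_camera" (4x4, takes a point from camera to tool coordinates, whose origin is the TCP and whose axes are the flange's). Camera axes: x right, y down, z forward; pixel columns grow to the right and rows downward; lengths in mm; the calibration is good to about 2 mm. A picture is of the moment at which its call begins: read the wrist's pose just before it. camera_params takes no time and is no camera call.
- env.job_done(): hands the job in; it is judged then, once.
The state is a dict: "clock": time; "q": joint angles; "joint_velocities": joint speeds; "tau": joint torques, N m; "tcp_pos": TCP position; "eef_rot": TCP orientation; "force": force on the tool from outside, world axes, zero at the start; "wrist_torque": the same for the moment, N m; "gripper_width": finger opening in mm; "finger_force": force on a finger pad.
Only numpy, scipy, OpenCV 4.12 (cv2) and the standard library are available. Lean on these libraries where they do the work, as an engineer would, in place of code of your own. Each camera call takes 0.05 s, during which the arm holds its last target. There are 200 camera calls.

## Working session

There is one attempt and no reset: what is moved stays moved. The work goes in short steps, Python scripts to look and compute and a tool call to move; the robot and the scene stay as the last step left them, time stands still between calls to the robot, and variables do not carry over. Pictures are saved under pics/ and viewed, at most 14 in all, crops included, and the job is handed in when it is done.

Besides the shell and the picture viewer there is one more tool, called after "Call:" as name(argument=value, ...), one argument or row to a line, values as JSON. step_arm: Moves the arm, as the interface text tells. Shift numbers are shares of 20 cm and turn numbers shares of 30 degrees, none past 1 either way. Its arguments: {"type":"object","properties":{"motion":{"type":"string"},"force":{"type":"number"}},"required":["motion"]}

```bash
ls; mkdir -p pics; python3 - <<'E'
from workcell import env,cams
import cv2,numpy as np
print(env.read_state(), env.tcp_to_grasp)
for n in("top","scene"):
    im,d=cams.read_camera(n); cv2.imwrite(f"pics/{n}0.png",cv2.resize(im[:,:,::-1],(800,600),interpolation=cv2.INTER_CUBIC)); np.savez(f"{n}0.npz",im=im,d=d)
    print(n,cams.camera_params(n),(d>0).mean())
print(cams.camera_params("wrist"))
E
```

```text
pics
{'clock': 0.0, 'q': array([-1.34427681e+00,  2.91233594e-01, -1.54142420e-01,  1.12671357e+00,
       -9.22259484e-06,  1.43152155e+00]), 'joint_velocities': array([-0.00036014, -0.00211313, -0.00107085,  0.00079097, -0.00157222,
       -0.00205815]), 'tau': array([-4.55134505e-04, -5.37146223e+01,  3.31372190e+01,  1.59899087e-02,
       -3.40282077e-04, -8.57125315e-06]), 'tcp_pos': array([ 187.69865312, -489.81699612,  230.75056228]), 'eef_rot': array([ 9.83320684e-01,  1.81879121e-01, -3.28053706e-05, -6.45810855e-04]), 'force': array([ 0.77815681,  0.65639955, -0.17743468]), 'wrist_torque': array([ 0.02775487,  0.02575375, -0.02352959]), 'finger_force': 0.0, 'gripper_width': 85.02529145691088} -18.700000000000003
top {'fx': 485.18640993647875, 'fy': 485.18640993647875, 'cx': 256.42434689164304, 'cy': 200.45617743238375, 'xyz': array([ 274.20666506,  -15.6103455 , 1241.15144394]), 'orientation': array([-0.70392044,  0.70772685, -0.03417474,  0.04950557])} 0.9959259033203125
scene {'fx': 401.56792050208526, 'fy': 401.56792050208526, 'cx': 259.34027800179933, 'cy': 189.9480968451081, 'xyz': array([1091.76440394, -493.70725797,  597.21070717]), 'orientation': array([ 0.79115489,  0.37966469, -0.21930619, -0.42641933])} 0.9944254557291666
{'fx': 312.04524639712196, 'fy': 312.04524639712196, 'cx': 258.5809420359191, 'cy': 192.7395330015162, 'tool_from_camera': array([[-5.76496144e-05, -9.54482190e-01, -2.98267910e-01,
         7.56101746e+01],
       [ 9.99999993e-01, -8.70127360e-05,  8.51666971e-05,
        -2.85407471e-01],
       [-1.07243203e-04, -2.98267903e-01,  9.54482188e-01,
        -1.42254769e+02],
       [ 0.00000000e+00,  0.00000000e+00,  0.00000000e+00,
         1.00000000e+00]])}
```

View pics/top0.png

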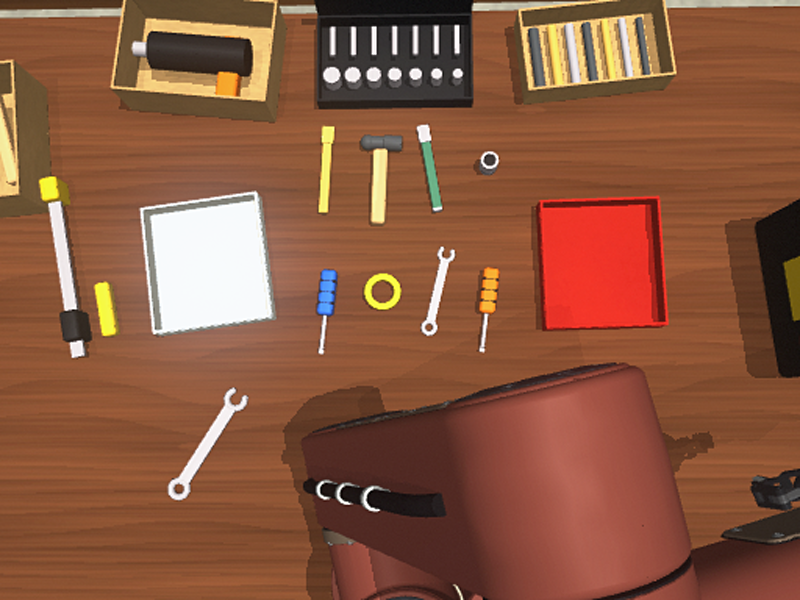

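View pics/scene0.png

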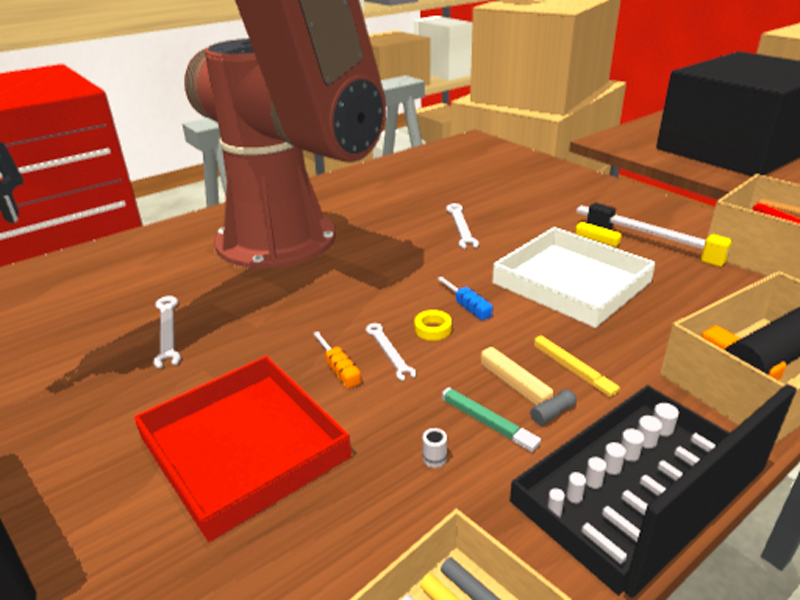

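The top view (800-wide) shows the white tray at (207,263), red tray at (602,263), blue screwdriver (327,300), hammer (380,180), chisel (430,167), socket (488,160) and the candidate wrench at (438,290). The other wrench there, at (207,445), is larger. A third lies under the arm, seen in the scene view at (165,330). Next I'll measure them by masks.

```bash
cat > h.py <<'E'
import numpy as np,cv2
from scipy.spatial.transform import Rotation as R
from workcell import env,cams
def ray(P,uv,z,T=None):
    """pixels (512x384) -> world xy on plane z"""
    uv=np.atleast_2d(uv).astype(float)
    d=np.c_[(uv[:,0]-P['cx'])/P['fx'],(uv[:,1]-P['cy'])/P['fy'],np.ones(len(uv))]
    if T is None: Rm,o=R.from_quat(P['orientation']).as_matrix(),P['xyz']
    else: Rm,o=T[:3,:3],T[:3,3]
    d=d@Rm.T
    return (o+d*((z-o[2])/d[:,2])[:,None])[:,:2]
def wristT(s):
    T=np.eye(4);T[:3,:3]=R.from_quat(s['eef_rot']).as_matrix();T[:3,3]=s['tcp_pos']
    return T@cams.camera_params('wrist')['tool_from_camera']
def blobs(m,P,z,T=None,amin=30,off=(0,0)):
    n,l,st,c=cv2.connectedComponentsWithStats(m.astype(np.uint8))
    for i in range(1,n):
        if st[i,4]<amin: continue
        v,u=np.nonzero(l==i); w=ray(P,np.c_[u+off[0],v+off[1]],z,T)
        (cx,cy),(a,b),an=cv2.minAreaRect(w.astype(np.float32))
        if a<b: a,b,an=b,a,an+90
        yield dict(px=(u.mean().round(1),v.mean().round(1)),mean=w.mean(0).round(1),rect=(round(cx,1),round(cy,1)),L=round(a,1),W=round(b,1),ang=round((an+90)%180-90,1),n=len(u))
E
python3 - <<'E'
from h import *
P=cams.camera_params('top');im=np.load('top0.npz')['im'];d=np.load('top0.npz')['d']
hsv=cv2.cvtColor(im,cv2.COLOR_RGB2HSV);H,S,V=[hsv[...,i].astype(int) for i in range(3)]
s=512/800
def show(name,m,box,z):
    x0,y0,x1,y1=[int(b*s) for b in box]; 
    for b in blobs(m[y0:y1,x0:x1],P,z,off=(x0,y0),amin=12): print(name,b)
show('white',(S<60)&(V>110),(120,175,290,350),40)
show('red',((H<5)|(H>175))&(S>200),(520,180,690,345),40)
show('wrenchC',(S<60)&(V>130),(410,235,465,345),8)
show('wrenchL',(S<60)&(V>130),(150,370,265,510),8)
show('blue',(H>100)&(H<120)&(S>120),(300,260,350,360),26)
show('blueshaft',(S<70)&(V>100),(300,315,350,360),13)
show('green',(H>65)&(H<95)&(S>80),(405,115,460,220),16)
show('blade',(S<60)&(V>130),(405,115,445,150),12)
show('socket',(S<70)&(V>10),(465,140,515,185),38)
show('handle',(H>15)&(H<30)&(S<150)&(V>140),(350,150,400,230),26)
show('head',(S<90)&(V<140),(350,120,410,160),20)
P2=cams.camera_params('scene')
print('third wrench',ray(P2,np.array([[168,296],[165,367]])*s,8),'C',ray(P2,np.array([[371,325],[408,377]])*s,8))
for n,z in(('drift',(325,170)),('tape',(382,291)),('orange',(488,300))): print(n,ray(P,np.array(z)*s,10))
np.set_printoptions(precision=1,suppress=True)
for (u,v) in ((602,263),(207,263),(380,205),(430,180),(602,190)): print(u,v,P['xyz'][2]-d[int(v*s),int(u*s)])
E
```

```text
white {'px': (np.float64(56.3), np.float64(56.5)), 'mean': array([500.9, 323.8]), 'rect': (501.9, 323.8), 'L': 215.5, 'W': 201.0, 'ang': 7.7, 'n': 6587}
red {'px': (np.float64(52.7), np.float64(53.3)), 'mean': array([ 496.3, -310.7]), 'rect': (497.5, -310.3), 'L': 212.6, 'W': 198.4, 'ang': 1.3, 'n': 6616}
wrenchC {'px': (np.float64(17.5), np.float64(36.8)), 'mean': array([456.2, -48.4]), 'rect': (457.5, -49.1), 'L': 147.4, 'W': 27.4, 'ang': -13.2, 'n': 337}
wrenchL {'px': (np.float64(35.6), np.float64(48.5)), 'mean': array([209.7, 326.5]), 'rect': (209.5, 325.1), 'L': 198.5, 'W': 38.5, 'ang': -31.5, 'n': 663}
blue {'px': (np.float64(16.9), np.float64(20.8)), 'mean': array([454.6, 130.8]), 'rect': (455.0, 130.6), 'L': 74.4, 'W': 26.2, 'ang': -5.5, 'n': 275}
blueshaft {'px': (np.float64(14.1), np.float64(13.0)), 'mean': array([386.6, 139.1]), 'rect': (386.7, 139.2), 'L': 61.7, 'W': 7.6, 'ang': -5.9, 'n': 73}
green {'px': (np.float64(16.6), np.float64(38.2)), 'mean': array([653.3, -40.2]), 'rect': (653.5, -40.1), 'L': 111.7, 'W': 14.7, 'ang': 9.5, 'n': 238}
blade {'px': (np.float64(11.9
[... 258 characters left out ...]
 -0.9, 'n': 150}
handle {'px': (np.float64(18.4), np.float64(23.1)), 'mean': array([630.2,  45.6]), 'rect': (630.8, 45.5), 'L': 121.9, 'W': 23.2, 'ang': -0.1, 'n': 378}
head {'px': (np.float64(20.2), np.float64(14.9)), 'mean': array([707.4,  41.4]), 'rect': (706.9, 43.0), 'L': 66.1, 'W': 25.3, 'ang': 86.3, 'n': 225}
third wrench [[  87.30145741 -259.48175252]
 [ 281.3524294  -335.7471022 ]] C [[391.1063011  -34.35600854]
 [532.19817416 -68.74746815]]
drift [[663.5113046  136.77458196]]
tape [[457.7171696  41.3426322]]
orange [[ 441.56975773 -132.08787428]]
602 263 -5.672896880643748
207 263 -23.634566802518748
380 205 -5.734420318143748
430 180 -13.525313872831248
602 190 -26.925460357206248
```

The central wrench measures about 150 mm, so it's the right one. I'll move towards the socket first, turning the wrist on the way.

Call:
step_arm(
  motion="0 0 0.1 0.08 0.06 0 1;0 0 0.2 0.16 0.12 0 1;0 0 0.3 0.24 0.18 0 1;0 0 0.4 0.32 0.24 0 1;0 0 0.5 0.4 0.3 0 1;0 0 0.6 0.48 0.36 0 1;0 0 0.7 0.56 0.42 0 1;0 0 0.8 0.64 0.48 0 1;0 0 0.9 0.72 0.54 0 1;0 0 1 0.8 0.6 0 1",
  force=40,
)

```text
clock: 1.35
tcp_pos: [349.0, -368.8, 231.4]
eef_rot: [0.902, 0.432, 0.0, 0.0]
force: [-0.0, -1.1, 0.4]
gripper_width: 85.6
finger_force: 0.0
```

Call:
step_arm(
  motion="0 0 0.1 0.08 0.06 0 1;0 0 0.2 0.16 0.12 0 1;0 0 0.3 0.24 0.18 0 1;0 0 0.4 0.32 0.24 0 1;0 0 0.5 0.4 0.3 0 1;0 0 0.6 0.48 0.36 0 1;0 0 0.7 0.56 0.42 0 1;0 0 0.8 0.64 0.48 0 1;0 0 0.9 0.72 0.54 0 1;0 0 1 0.8 0.6 0 1",
)

```text
clock: 2.6
tcp_pos: [508.9, -249.5, 231.3]
eef_rot: [0.76, 0.65, 0.0, -0.0]
force: [-0.3, -0.5, -0.8]
gripper_width: 85.2
finger_force: 0.0
```

Call:
step_arm(
  motion="0 0 0.1 0.08 0.06 -0.05 1;0 0 0.2 0.16 0.12 -0.1 1;0 0 0.3 0.24 0.18 -0.15 1;0 0 0.4 0.32 0.24 -0.2 1;0 0 0.6 0.48 0.35 -0.25 1;0 0 0.8 0.64 0.47 -0.3 1;0 0 1 0.8 0.58 -0.35 1;0 0 1 0.8 0.58 -0.4 1;0 0 1 0.8 0.58 -0.4 1;0 0 1 0.8 0.58 -0.4 1",
)

```text
clock: 3.85
tcp_pos: [667.4, -134.8, 151.6]
eef_rot: [0.567, 0.824, -0.0, 0.0]
force: [0.5, -0.7, 1.2]
gripper_width: 85.3
finger_force: 0.0
```

```bash
cat > w.py <<'E'
from h import *
import sys
s=env.read_state();im,d=cams.read_camera('wrist');np.savez('w.npz',im=im,d=d,T=wristT(s))
cv2.imwrite(f'pics/{sys.argv[1]}.png',im[:,:,::-1])
print(s['clock'],s['tcp_pos'].round(1),'yaw',R.from_quat(s['eef_rot']).as_matrix()[:2,0].round(3),s['q'].round(2),s['force'].round(1))
E
python3 w.py w1
```

```text
3.85 [ 667.4 -134.8  151.6] yaw [-0.357  0.934] [-0.31  0.64  0.19  1.12 -0.    0.9 ] [ 0.5 -0.7  1.2]
```

View pics/w1.png

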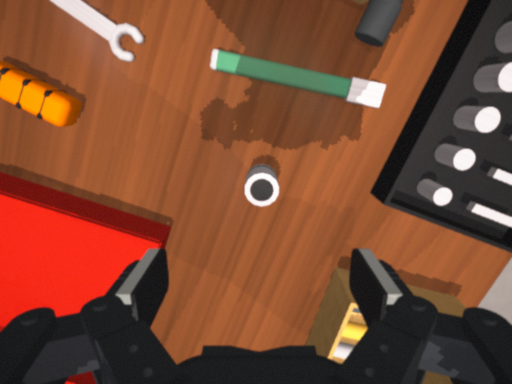

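The wrist view shows the socket's top at about (262,188), with its dark mouth centred in a bright ring. The fingers are at the bottom of the picture, with the red tray at left and the chisel above.

```bash
python3 - <<'E'
from h import *
f=np.load('w.npz');T=f['T'];P=cams.camera_params('wrist')
print('socket',ray(P,(262,188),38,T))
print('red corner',ray(P,[(168,240)],40,T))
im=f['im'];hsv=cv2.cvtColor(im,cv2.COLOR_RGB2HSV);H,S,V=[hsv[...,i].astype(int) for i in range(3)]
m=(V<70);m[:160]=0;m[215:]=0;m[:,:240]=0;m[:,285:]=0
for b in blobs(m,P,38,T): print('mouth',b)
for b in blobs((H>65)&(H<95)&(S>80),P,16,T,amin=500): print('green',b)
E
```

```text
socket [[ 669.28220737 -133.3033022 ]]
red corner [[ 607.93846214 -208.04023875]]
green {'px': (np.float64(281.6), np.float64(73.4)), 'mean': array([651.5, -40.5]), 'rect': (653.0, -40.6), 'L': 112.1, 'W': 14.6, 'ang': 9.3, 'n': 2258}
```

Call:
step_arm(
  motion="0 0 0 0.008 0.005 -0.1 0.65;0 0 0 0.008 0.005 -0.2 0.65;0 0 0 0.008 0.005 -0.3 0.65;0 0 0 0.008 0.005 -0.4 0.65;0 0 0 0.008 0.005 -0.5 0.65;0 0 0 0.008 0.005 -0.58 0.65;0 0 0 0.008 0.005 -0.65 0.65;0 0 0 0.008 0.005 -0.7 0.65;0 0 0 0.008 0.005 -0.7 0.65;0 0 0 0.008 0.005 -0.7 0.3",
)

```text
clock: 5.15
tcp_pos: [669.8, -133.4, 11.9]
eef_rot: [0.567, 0.824, 0.0, 0.0]
force: [-0.5, -0.1, 0.4]
gripper_width: 38.6
finger_force: 0.0
```

Call:
step_arm(
  motion="0 0 0 0 0 0 0;0 0 0 0 0 0 0;0 0 0 0 0 0 0;0 0 0 0 0 0 0;0 0 0 0 0 0.03 0;0 0 0 0 0 0.1 0;0 0 0 0 0 0.2 0;0 0 0 0 0 0.3 0;0 0 0 0 0 0.4 0;0 0 0 0 0 0.45 0",
)

```text
clock: 6.4
tcp_pos: [670.1, -133.5, 103.2]
eef_rot: [0.567, 0.824, 0.0, 0.001]
force: [-0.2, -0.5, -1.8]
gripper_width: 28.6
finger_force: 39.6
```

Call:
step_arm(
  motion="0 0 0.1 -0.06 -0.03 0 0;0 0 0.2 -0.12 -0.06 0 0;0 0 0.3 -0.18 -0.1 0 0;0 0 0.4 -0.24 -0.13 0 0;0 0 0.5 -0.3 -0.16 0 0;0 0 0.6 -0.36 -0.19 0 0;0 0 0.7 -0.42 -0.22 0 0;0 0 0.8 -0.48 -0.26 0 0;0 0 0.9 -0.54 -0.29 0 0;0 0 1 -0.6 -0.32 0 0",
)

```text
clock: 7.65
tcp_pos: [548.8, -197.4, 101.4]
eef_rot: [0.333, 0.943, 0.0, -0.0]
force: [-0.0, 0.3, -0.7]
gripper_width: 28.8
finger_force: 39.6
```

Call:
step_arm(
  motion="0 0 0.1 -0.06 -0.03 0 0;0 0 0.2 -0.12 -0.06 0 0;0 0 0.3 -0.18 -0.1 0 0;0 0 0.4 -0.24 -0.13 0 0;0 0 0.5 -0.3 -0.16 0 0;0 0 0.6 -0.36 -0.19 0 0;0 0 0.7 -0.42 -0.22 0 0;0 0 0.8 -0.5 -0.26 0 0;0 0 0.9 -0.55 -0.3 0 0;0 0 0.9 -0.55 -0.3 0 0",
)

```text
clock: 8.9
tcp_pos: [438.9, -257.5, 101.4]
eef_rot: [0.106, 0.994, 0.0, -0.0]
force: [0.6, 0.6, -1.0]
gripper_width: 29.1
finger_force: 39.6
```

```bash
python3 w.py w2; python3 - <<'E'
from h import *
f=np.load('w.npz');T=f['T'];P=cams.camera_params('wrist');im=f['im']
hsv=cv2.cvtColor(im,cv2.COLOR_RGB2HSV);H,S,V=[hsv[...,i].astype(int) for i in range(3)]
for p in [(0,0),(0,384),(512,0),(512,384)]: print(p,ray(P,p,4,T).round(0))
E
```

```text
8.9 [ 438.9 -257.5  101.4] yaw [-0.978  0.21 ] [-0.67  0.37 -0.4   0.79 -0.   -0.46] [ 0.6  0.6 -1. ]
(0, 0) [[ 267. -399.]]
(0, 384) [[ 578. -551.]]
(512, 0) [[340. -61.]]
(512, 384) [[684. -53.]]
```

View pics/w2.png

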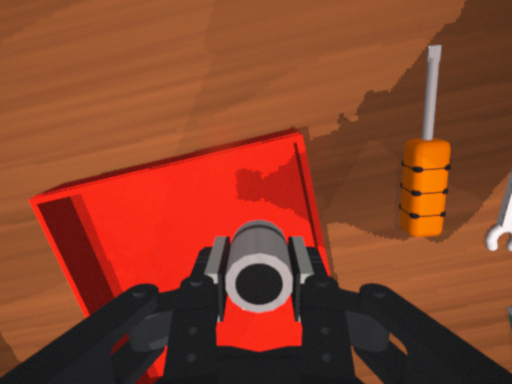

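The socket is held upright at (260,260) over the red tray. The tray's near corners are at (35,200) and (302,132).

```bash
python3 - <<'E'
from h import *
f=np.load('w.npz');T=f['T'];P=cams.camera_params('wrist')
print(ray(P,[(300,131),(35,202),(325,270)],40,T).round(1))
print(env.read_state()['tcp_pos'])
E
```

```text
[[ 390.9 -220. ]
 [ 400.1 -407.2]
 [ 494.9 -219.4]]
[ 439.39872901 -257.3095038   101.44364345]
```

Call:
step_arm(
  motion="0 0 0 0 -0.015 -0.06 0;0 0 0 0 -0.015 -0.13 0;0 0 0 0 -0.015 -0.2 0;0 0 0 0 -0.015 -0.27 0;0 0 0 0 -0.015 -0.34 0;0 0 0 0 -0.015 -0.39 0;0 0 0 0 -0.015 -0.415 0;0 0 0 0 -0.015 -0.425 0;0 0 0 0 -0.015 -0.43 0;0 0 0 0 -0.015 -0.43 0",
)

```text
clock: 10.2
tcp_pos: [439.5, -260.3, 16.1]
eef_rot: [0.105, 0.994, -0.0, 0.0]
force: [-2.3, 2.6, 6.2]
gripper_width: 28.8
finger_force: 40.4
```

Call:
step_arm(
  motion="0 0 0 0 0 0 0.46;0 0 0 0 0 0 0.46;0 0 0 0 0 0 0.46;0 0 0 0 0 0 0.46;0 0 0 0 0 0.03 0.46;0 0 0 0 0 0.1 0.46;0 0 0 0 0 0.2 0.46;0 0 0 0 0 0.3 0.46;0 0 0 0 0 0.4 0.46;0 0 0 0 0 0.5 0.46",
)

```text
clock: 11.45
tcp_pos: [439.5, -260.4, 117.1]
eef_rot: [0.105, 0.994, -0.0, 0.0]
force: [-1.0, -0.7, 0.1]
gripper_width: 39.6
finger_force: 0.0
```

Call:
step_arm(
  motion="0 0 -0.01 0.01 0.1 0 0.46;0 0 -0.02 0.02 0.2 0 0.46;0 0 -0.03 0.03 0.3 0 0.46;0 0 -0.04 0.04 0.4 0 0.46;0 0 -0.04 0.05 0.5 0 0.46;0 0 -0.04 0.06 0.62 0 0.46;0 0 -0.04 0.07 0.74 0 0.46;0 0 -0.04 0.08 0.86 0 0.46;0 0 -0.04 0.09 0.97 0 0.46;0 0 -0.04 0.09 0.97 0 0.46",
)

```text
clock: 12.7
tcp_pos: [457.6, -65.3, 116.2]
eef_rot: [0.114, 0.993, -0.0, 0.0]
force: [0.4, -0.5, -0.3]
gripper_width: 39.3
finger_force: 0.0
```

```bash
python3 w.py w3; python3 - <<'E'
from h import *
f=np.load('w.npz');T=f['T'];P=cams.camera_params('wrist');im=f['im']
hsv=cv2.cvtColor(im,cv2.COLOR_RGB2HSV);H,S,V=[hsv[...,i].astype(int) for i in range(3)]
for b in blobs((S<60)&(V>120),P,8,T,amin=400): print(b)
for b in blobs((H>8)&(H<14)&(S>230)&(V>200),P,26,T,amin=400): print('or',b)
E
```

```text
12.7 [457.6 -65.3 116.2] yaw [-0.974  0.227] [-0.3   0.28 -0.5   0.79  0.   -0.07] [ 0.4 -0.5 -0.3]
{'px': (np.float64(165.2), np.float64(122.4)), 'mean': array([ 386.4, -124.1]), 'rect': (388.7, -124.6), 'L': 64.7, 'W': 8.9, 'ang': -8.2, 'n': 799}
{'px': (np.float64(278.6), np.float64(175.1)), 'mean': array([450. , -46.7]), 'rect': (456.7, -48.8), 'L': 147.5, 'W': 27.8, 'ang': -13.1, 'n': 3266}
{'px': (np.float64(13.3), np.float64(237.8)), 'mean': array([ 450.6, -285.7]), 'rect': (451.6, -286.8), 'L': 34.5, 'W': 21.5, 'ang': -27.0, 'n': 406}
```

View pics/w3.png

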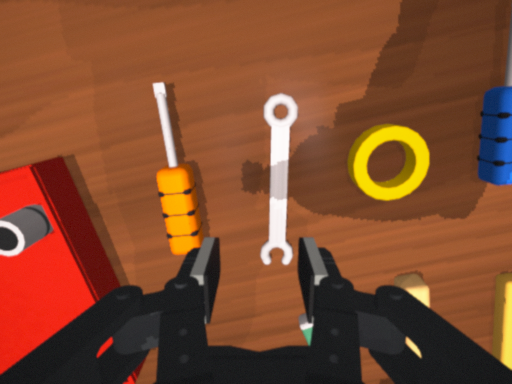

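The wrist view shows the wrench at x≈279 between rows 95 and 265, aligned with the gripper. The socket stands in the tray at left (18,235), and the tape is clear of the fingers.

Call:
step_arm(
  motion="0 0 0 0 0.05 -0.1 0.42;0 0 0 0 0.08 -0.2 0.42;0 0 0 0 0.08 -0.3 0.42;0 0 0 0 0.08 -0.4 0.42;0 0 0 0 0.08 -0.47 0.42;0 0 0 0 0.08 -0.52 0.42;0 0 0 0 0.08 -0.55 0.42;0 0 0 0 0.08 -0.565 0.42;0 0 0 0 0.08 -0.565 0.42;0 0 0 0 0.08 -0.565 0.2",
)

```text
clock: 14.0
tcp_pos: [457.7, -50.3, 2.6]
eef_rot: [0.115, 0.993, -0.0, 0.0]
force: [0.7, -0.1, -0.3]
gripper_width: 19.0
finger_force: 0.0
```

Call:
step_arm(
  motion="0 0 0 0 0 0 0;0 0 0 0 0 0 0;0 0 0 0 0 0 0;0 0 0 0 0 0 0;0 0 0 0 0 0.02 0;0 0 0 0 0 0.08 0;0 0 0 0 0 0.16 0;0 0 0 0 0 0.26 0;0 0 0 0 0 0.36 0;0 0 0 0 0 0.45 0",
)

```text
clock: 15.25
tcp_pos: [457.5, -50.3, 93.7]
eef_rot: [0.115, 0.993, -0.0, 0.0]
force: [0.3, -0.5, -1.5]
gripper_width: 12.3
finger_force: 39.6
```

Call:
step_arm(
  motion="0 0 0.02 0.01 -0.07 0 0;0 0 0.05 0.02 -0.15 0 0;0 0 0.08 0.03 -0.23 0 0;0 0 0.1 0.04 -0.31 0 0;0 0 0.12 0.05 -0.39 0 0;0 0 0.14 0.06 -0.47 0 0;0 0 0.17 0.07 -0.55 0 0;0 0 0.2 0.08 -0.63 0 0;0 0 0.22 0.09 -0.71 0 0;0 0 0.24 0.1 -0.8 0 0",
)

```text
clock: 16.5
tcp_pos: [477.5, -210.9, 92.8]
eef_rot: [0.052, 0.999, -0.0, 0.0]
force: [0.1, 0.4, -0.1]
gripper_width: 12.4
finger_force: 39.6
```

Call:
step_arm(
  motion="0 0 0.02 0.01 -0.08 0 0;0 0 0.05 0.02 -0.16 0 0;0 0 0.08 0.03 -0.24 0 0;0 0 0.1 0.04 -0.32 0 0;0 0 0.12 0.05 -0.4 0 0;0 0 0.14 0.06 -0.5 0 0;0 0 0.17 0.07 -0.6 0 0;0 0 0.2 0.08 -0.7 0 0;0 0 0.22 0.1 -0.78 0 0;0 0 0.22 0.1 -0.78 0 0",
)

```text
clock: 17.75
tcp_pos: [497.4, -367.8, 92.1]
eef_rot: [-0.004, 1.0, -0.0, 0.0]
force: [-0.2, 0.5, 0.4]
gripper_width: 12.4
finger_force: 39.6
```

```bash
python3 w.py w4
```

```text
17.75 [ 497.4 -367.8   92.1] yaw [-1.    -0.009] [-0.75  0.57 -0.1   0.9  -0.   -0.76] [-0.2  0.5  0.4]
```

View pics/w4.png

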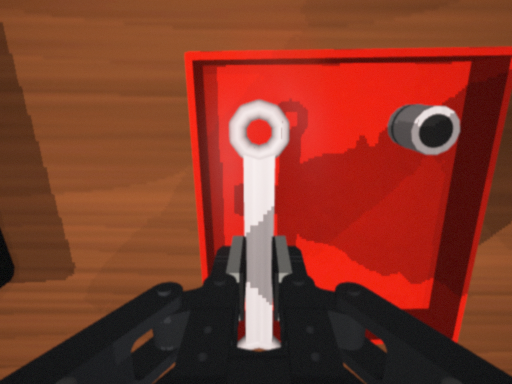

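The wrench hangs level over the red tray (ring at 259,130), clear of the left wall at x≈200. The socket stands upright at (432,130).

Call:
step_arm(
  motion="0 0 0 0 0 -0.06 0;0 0 0 0 0 -0.13 0;0 0 0 0 0 -0.2 0;0 0 0 0 0 -0.27 0;0 0 0 0 0 -0.34 0;0 0 0 0 0 -0.39 0;0 0 0 0 0 -0.415 0;0 0 0 0 0 -0.425 0;0 0 0 0 0 -0.43 0;0 0 0 0 0 -0.43 0",
)

```text
clock: 19.05
tcp_pos: [497.6, -366.4, 6.8]
eef_rot: [-0.005, 1.0, -0.0, 0.0]
force: [-1.2, 1.0, 2.0]
gripper_width: 12.1
finger_force: 39.9
```

Call:
step_arm(
  motion="0 0 0 0 0 0 0.32;0 0 0 0 0 0 0.32;0 0 0 0 0 0 0.32;0 0 0 0 0 0 0.32;0 0 0 0 0 0.03 0.32;0 0 0 0 0 0.1 0.32;0 0 0 0 0 0.2 0.32;0 0 0 0 0 0.3 0.32;0 0 0 0 0 0.4 0.32;0 0 0 0 0 0.5 0.32",
)

```text
clock: 20.3
tcp_pos: [497.6, -366.5, 108.2]
eef_rot: [-0.005, 1.0, -0.0, 0.0]
force: [-0.0, -0.2, 0.4]
gripper_width: 27.0
finger_force: 0.0
```

Call:
step_arm(
  motion="0 0 -0.01 -0.01 0.09 0 0.5;0 0 -0.02 -0.02 0.18 0 0.5;0 0 -0.03 -0.03 0.27 0 0.5;0 0 -0.04 -0.03 0.36 0 0.5;0 0 -0.05 -0.04 0.45 0 0.5;0 0 -0.06 -0.05 0.54 0 0.5;0 0 -0.07 -0.05 0.63 0 0.5;0 0 -0.08 -0.06 0.72 0 0.5;0 0 -0.09 -0.07 0.81 0 0.5;0 0 -0.1 -0.07 0.9 0 0.5",
)

```text
clock: 21.55
tcp_pos: [483.2, -185.0, 106.3]
eef_rot: [0.022, 1.0, 0.0, -0.0]
force: [-0.3, -0.5, 0.1]
gripper_width: 42.7
finger_force: 0.0
```

Call:
step_arm(
  motion="0 0 -0.01 -0.01 0.09 0 0.5;0 0 -0.02 -0.02 0.18 0 0.5;0 0 -0.03 -0.03 0.27 0 0.5;0 0 -0.04 -0.03 0.36 0 0.5;0 0 -0.05 -0.04 0.45 0 0.5;0 0 -0.06 -0.05 0.54 0 0.5;0 0 -0.07 -0.05 0.63 0 0.5;0 0 -0.08 -0.06 0.72 0 0.5;0 0 -0.09 -0.07 0.81 0 0.5;0 0 -0.12 -0.07 0.9 0 0.5",
)

```text
clock: 22.8
tcp_pos: [469.0, -5.1, 106.3]
eef_rot: [0.053, 0.999, -0.0, -0.0]
force: [0.6, 0.4, 0.3]
gripper_width: 42.9
finger_force: 0.0
```

Call:
step_arm(
  motion="0 0 0 -0.01 0.09 0 0.5;0 0 0 -0.02 0.18 0 0.5;0 0 0 -0.03 0.27 0 0.5;0 0 0 -0.04 0.36 0 0.5;0 0 0 -0.05 0.45 0 0.5;0 0 0 -0.06 0.54 0 0.5;0 0 0 -0.07 0.62 0 0.5;0 0 0 -0.075 0.685 0 0.5;0 0 0 -0.075 0.685 -0.05 0.5;0 0 0 -0.075 0.685 -0.05 0.5",
)

```text
clock: 24.05
tcp_pos: [453.7, 130.4, 95.3]
eef_rot: [0.053, 0.999, -0.0, -0.001]
force: [0.2, 0.4, -0.1]
gripper_width: 42.7
finger_force: 0.0
```

```bash
python3 w.py w5; python3 - <<'E'
from h import *
f=np.load('w.npz');T=f['T'];P=cams.camera_params('wrist');im=f['im']
hsv=cv2.cvtColor(im,cv2.COLOR_RGB2HSV);H,S,V=[hsv[...,i].astype(int) for i in range(3)]
for b in blobs((H>100)&(H<120)&(S>120),P,26,T,amin=400): print(b)
for b in blobs((S<60)&(V>100),P,13,T,amin=300): print('w',b)
E
```

```text
24.05 [453.7 130.4  95.3] yaw [-0.994  0.105] [ 0.13  0.32 -0.5   0.75 -0.    0.23] [ 0.2  0.4 -0.1]
{'px': (np.float64(261.2), np.float64(202.9)), 'mean': array([451.3, 132.5]), 'rect': (452.6, 132.3), 'L': 74.6, 'W': 24.6, 'ang': -5.4, 'n': 3143}
w {'px': (np.float64(260.5), np.float64(107.4)), 'mean': array([385.8, 138.9]), 'rect': (387.7, 138.6), 'L': 63.4, 'W': 7.4, 'ang': -6.1, 'n': 976}
w {'px': (np.float64(456.6), np.float64(218.2)), 'mean': array([487. , 281.6]), 'rect': (522.5, 278.1), 'L': 237.3, 'W': 97.7, 'ang': 7.4, 'n': 25055}
```

Call:
step_arm(
  motion="0 0 0 0 0.005 -0.08 0.5;0 0 0 0 0.005 -0.16 0.5;0 0 0 0 0.005 -0.24 0.5;0 0 0 0 0.005 -0.32 0.5;0 0 0 0 0.005 -0.38 0.5;0 0 0 0 0.005 -0.42 0.5;0 0 0 0 0.005 -0.45 0.5;0 0 0 0 0.005 -0.46 0.5;0 0 0 0 0.005 -0.46 0.5;0 0 0 0 0.005 -0.46 0.2",
)

```text
clock: 25.35
tcp_pos: [454.7, 131.8, 4.6]
eef_rot: [0.053, 0.999, 0.0, 0.0]
force: [-0.2, 0.6, 8.2]
gripper_width: 25.4
finger_force: 7.7
```

Call:
step_arm(
  motion="0 0 0 0 0 0 0;0 0 0 0 0 0 0;0 0 0 0 0 0 0;0 0 0 0 0 0 0;0 0 0 0 0 0.02 0;0 0 0 0 0 0.08 0;0 0 0 0 0 0.16 0;0 0 0 0 0 0.26 0;0 0 0 0 0 0.36 0;0 0 0 0 0 0.45 0",
)

```text
clock: 26.6
tcp_pos: [454.5, 131.8, 95.8]
eef_rot: [0.053, 0.999, 0.0, 0.0]
force: [-0.4, 0.4, -0.9]
gripper_width: 25.3
finger_force: 39.3
```

Call:
step_arm(
  motion="0 0 0.01 0.01 -0.06 0 0;0 0 0.02 0.02 -0.13 0 0;0 0 0.02 0.03 -0.2 0 0;0 0 0.03 0.05 -0.28 0 0;0 0 0.04 0.06 -0.36 0 0;0 0 0.05 0.08 -0.44 0 0;0 0 0.06 0.09 -0.52 0 0;0 0 0.07 0.1 -0.6 0 0;0 0 0.08 0.12 -0.68 0 0;0 0 0.08 0.13 -0.76 0 0",
)

```text
clock: 27.85
tcp_pos: [480.1, -21.6, 93.8]
eef_rot: [0.032, 0.999, 0.0, -0.0]
force: [0.1, 0.1, -0.8]
gripper_width: 25.3
finger_force: 39.3
```

Call:
step_arm(
  motion="0 0 0.01 0.01 -0.08 0 0;0 0 0.02 0.02 -0.15 0 0;0 0 0.02 0.03 -0.22 0 0;0 0 0.03 0.05 -0.3 0 0;0 0 0.04 0.06 -0.38 0 0;0 0 0.05 0.08 -0.45 0 0;0 0 0.06 0.09 -0.52 0 0;0 0 0.07 0.1 -0.6 0 0;0 0 0.08 0.12 -0.68 0 0;0 0 0.08 0.13 -0.76 0 0",
)

```text
clock: 29.1
tcp_pos: [506.7, -173.4, 94.3]
eef_rot: [0.011, 1.0, -0.0, 0.0]
force: [0.2, 0.4, 0.1]
gripper_width: 25.3
finger_force: 39.3
```

Call:
step_arm(
  motion="0 0 0.01 0.01 -0.08 0 0;0 0 0.02 0.02 -0.16 0 0;0 0 0.02 0.03 -0.24 0 0;0 0 0.03 0.05 -0.33 0 0;0 0 0.04 0.06 -0.42 0 0;0 0 0.05 0.08 -0.5 0 0;0 0 0.06 0.09 -0.57 0 0;0 0 0.07 0.1 -0.63 0 0;0 0 0.08 0.12 -0.665 0 0;0 0 0.08 0.12 -0.665 0 0",
)

```text
clock: 30.35
tcp_pos: [530.7, -305.6, 94.3]
eef_rot: [-0.01, 1.0, -0.0, 0.0]
force: [-0.0, -0.8, -1.0]
gripper_width: 25.3
finger_force: 39.3
```

```bash
python3 w.py w6
```

```text
30.35 [ 530.7 -305.6   94.3] yaw [-1.   -0.02] [-0.64  0.56 -0.12  0.9   0.   -0.66] [-0.  -0.8 -1. ]
```

View pics/w6.png

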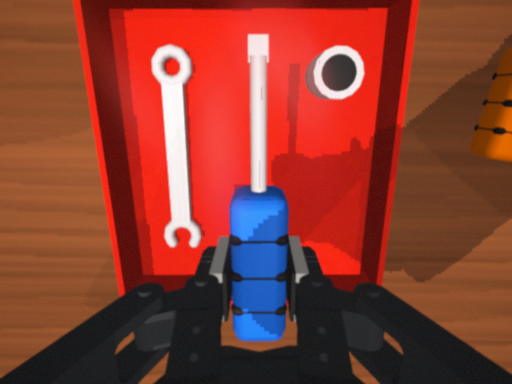

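The screwdriver is centred between the wrench (175,150) and the socket (338,75), with the way down clear.

Call:
step_arm(
  motion="0 0 0 0 0 -0.06 0;0 0 0 0 0 -0.13 0;0 0 0 0 0 -0.2 0;0 0 0 0 0 -0.27 0;0 0 0 0 0 -0.34 0;0 0 0 0 0 -0.39 0;0 0 0 0 0 -0.415 0;0 0 0 0 0 -0.425 0;0 0 0 0 0 -0.43 0;0 0 0 0 0 -0.43 0",
)

```text
clock: 31.65
tcp_pos: [530.6, -305.4, 8.8]
eef_rot: [-0.01, 1.0, -0.0, 0.0]
force: [0.1, -0.0, 1.1]
gripper_width: 25.3
finger_force: 39.5
```

Call:
step_arm(
  motion="0 0 0 0 0 0 0.44;0 0 0 0 0 0 0.44;0 0 0 0 0 0 0.44;0 0 0 0 0 0 0.44;0 0 0 0 0 0.03 0.44;0 0 0 0 0 0.1 0.44;0 0 0 0 0 0.2 0.44;0 0 0 0 0 0.3 0.44;0 0 0 0 0 0.4 0.44;0 0 0 0 0 0.5 0.44",
)

```text
clock: 32.9
tcp_pos: [530.6, -305.4, 110.2]
eef_rot: [-0.01, 1.0, -0.0, 0.0]
force: [0.6, -0.4, 0.9]
gripper_width: 37.7
finger_force: 0.0
```

Call:
step_arm(
  motion="0 0 0.01 0.03 0.06 0 0.44;0 0 0.03 0.07 0.13 0 0.44;0 0 0.04 0.1 0.2 0 0.44;0 0 0.05 0.14 0.27 0 0.44;0 0 0.07 0.18 0.34 0 0.44;0 0 0.08 0.21 0.41 0 0.44;0 0 0.1 0.25 0.48 0 0.44;0 0 0.11 0.28 0.54 0 0.44;0 0 0.13 0.32 0.6 0 0.44;0 0 0.14 0.35 0.67 0 0.44",
)

```text
clock: 34.15
tcp_pos: [601.0, -170.6, 108.3]
eef_rot: [-0.047, 0.999, -0.0, 0.0]
force: [0.4, -0.5, 0.1]
gripper_width: 37.7
finger_force: 0.0
```

Call:
step_arm(
  motion="0 0 0.01 0.04 0.08 0 0.44;0 0 0.03 0.08 0.16 0 0.44;0 0 0.04 0.12 0.24 0 0.44;0 0 0.05 0.16 0.32 0 0.44;0 0 0.07 0.2 0.4 0 0.44;0 0 0.08 0.24 0.48 0 0.44;0 0 0.1 0.28 0.56 0 0.44;0 0 0.11 0.31 0.63 0 0.44;0 0 0.13 0.34 0.67 0 0.44;0 0 0.13 0.34 0.67 0 0.44",
)

```text
clock: 35.4
tcp_pos: [668.7, -36.8, 108.2]
eef_rot: [-0.081, 0.997, -0.0, 0.0]
force: [0.1, -0.1, -0.1]
gripper_width: 37.8
finger_force: 0.0
```

```bash
python3 w.py w7; python3 - <<'E'
from h import *
f=np.load('w.npz');T=f['T'];P=cams.camera_params('wrist');im=f['im']
hsv=cv2.cvtColor(im,cv2.COLOR_RGB2HSV);H,S,V=[hsv[...,i].astype(int) for i in range(3)]
for b in blobs((H>65)&(H<95)&(S>80),P,16,T,amin=300): print('g',b)
for b in blobs((H>15)&(H<30)&(S<170)&(V>120),P,26,T,amin=300): print('h',b)
E
```

```text
35.4 [668.7 -36.8 108.2] yaw [-0.987 -0.162] [-0.16  0.65  0.09  1.01 -0.   -0.33] [ 0.1 -0.1 -0.1]
g {'px': (np.float64(257.4), np.float64(170.2)), 'mean': array([648.6, -40.9]), 'rect': (652.6, -40.3), 'L': 111.3, 'W': 14.6, 'ang': 9.1, 'n': 2659}
h {'px': (np.float64(376.5), np.float64(160.9)), 'mean': array([625.7,  43.2]), 'rect': (631.9, 42.2), 'L': 123.9, 'W': 28.0, 'ang': -2.3, 'n': 5715}
h {'px': (np.float64(38.3), np.float64(287.6)), 'mean': array([ 773.4, -205.3]), 'rect': (770.5, -208.2), 'L': 50.4, 'W': 21.9, 'ang': -47.5, 'n': 542}
h {'px': (np.float64(15.4), np.float64(337.5)), 'mean': array([ 828.7, -227.4]), 'rect': (832.2, -229.3), 'L': 45.9, 'W': 17.7, 'ang': 5.8, 'n': 567}
```

View pics/w7.png

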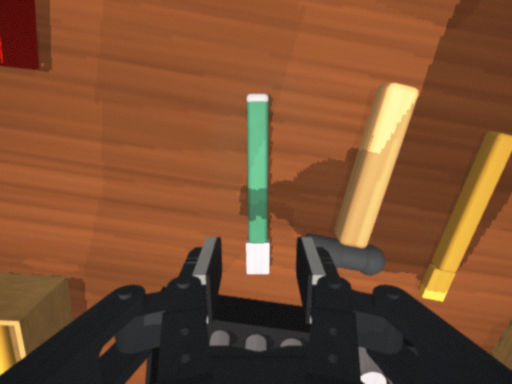

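The chisel is centred at x≈258 between the fingers, and the hammer is clear at right.

Call:
step_arm(
  motion="0 0 0 0 -0.005 -0.08 0.44;0 0 0 0 -0.005 -0.17 0.44;0 0 0 0 -0.005 -0.26 0.44;0 0 0 0 -0.005 -0.35 0.44;0 0 0 0 -0.005 -0.43 0.44;0 0 0 0 -0.005 -0.48 0.44;0 0 0 0 -0.005 -0.51 0.44;0 0 0 0 -0.005 -0.524 0.44;0 0 0 0 -0.005 -0.524 0.44;0 0 0 0 -0.005 -0.524 0.25",
  force=60,
)

```text
clock: 36.7
tcp_pos: [668.8, -38.3, 4.0]
eef_rot: [-0.081, 0.997, -0.0, 0.0]
force: [0.1, 0.2, 0.2]
gripper_width: 21.8
finger_force: 0.0
```

Call:
step_arm(
  motion="0 0 0 0 0 0 0;0 0 0 0 0 0 0;0 0 0 0 0 0 0;0 0 0 0 0 0 0;0 0 0 0 0 0.02 0;0 0 0 0 0 0.08 0;0 0 0 0 0 0.16 0;0 0 0 0 0 0.26 0;0 0 0 0 0 0.36 0;0 0 0 0 0 0.45 0",
)

```text
clock: 37.95
tcp_pos: [668.7, -38.3, 95.4]
eef_rot: [-0.081, 0.997, -0.0, 0.001]
force: [1.0, -0.1, -2.1]
gripper_width: 14.2
finger_force: 59.8
```

Call:
step_arm(
  motion="0 0 0 -0.03 0.07 0 0;0 0 0 -0.07 0.15 0 0;0 0 0 -0.11 0.23 0 0;0 0 0 -0.15 0.31 0 0;0 0 0 -0.19 0.39 0 0;0 0 -0.01 -0.23 0.47 0 0;0 0 -0.02 -0.27 0.55 0 0;0 0 -0.02 -0.31 0.63 0 0;0 0 -0.03 -0.35 0.71 0 0;0 0 -0.03 -0.4 0.8 0 0",
)

```text
clock: 39.2
tcp_pos: [587.9, 122.8, 93.5]
eef_rot: [-0.073, 0.997, -0.0, 0.0]
force: [0.8, 0.7, -1.6]
gripper_width: 14.1
finger_force: 59.9
```

Call:
step_arm(
  motion="0 0 0 -0.04 0.08 0 0;0 0 0 -0.08 0.16 0 0;0 0 0 -0.12 0.25 0 0;0 0 0 -0.16 0.34 0 0;0 0 0 -0.21 0.43 0 0;0 0 -0.01 -0.26 0.52 0 0;0 0 -0.02 -0.31 0.61 0 0;0 0 -0.02 -0.36 0.7 0 0;0 0 -0.03 -0.405 0.785 0 0;0 0 -0.03 -0.405 0.785 0 0",
)

```text
clock: 40.45
tcp_pos: [506.5, 280.1, 93.5]
eef_rot: [-0.066, 0.998, 0.0, -0.0]
force: [1.3, 0.6, -2.7]
gripper_width: 14.5
finger_force: 59.8
```

```bash
python3 w.py w8
```

```text
40.45 [506.5 280.1  93.5] yaw [-0.991 -0.132] [ 0.38  0.5  -0.22  0.85  0.    0.25] [ 1.3  0.6 -2.7]
```

View pics/w8.png

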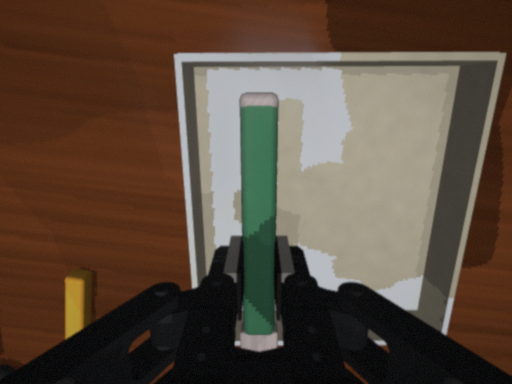

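The chisel hangs parallel to the white tray's walls, inside them. The tray's near rim corners are at (176,54) and (505,54).

Call:
step_arm(
  motion="0 0 0 0 0 -0.06 0;0 0 0 0 0 -0.13 0;0 0 0 0 0 -0.2 0;0 0 0 0 0 -0.27 0;0 0 0 0 0 -0.34 0;0 0 0 0 0 -0.39 0;0 0 0 0 0 -0.415 0;0 0 0 0 0 -0.425 0;0 0 0 0 0 -0.43 0;0 0 0 0 0 -0.43 0",
)

```text
clock: 41.75
tcp_pos: [507.5, 278.8, 8.2]
eef_rot: [-0.065, 0.998, 0.0, 0.0]
force: [-3.2, -1.2, 5.0]
gripper_width: 14.3
finger_force: 60.6
```

Call:
step_arm(
  motion="0 0 0 0 0 0 0.33;0 0 0 0 0 0 0.33;0 0 0 0 0 0 0.33;0 0 0 0 0 0 0.33;0 0 0 0 0 0.03 0.33;0 0 0 0 0 0.1 0.33;0 0 0 0 0 0.2 0.33;0 0 0 0 0 0.3 0.33;0 0 0 0 0 0.4 0.33;0 0 0 0 0 0.5 0.33",
)

```text
clock: 43.0
tcp_pos: [507.6, 278.9, 109.3]
eef_rot: [-0.065, 0.998, 0.0, 0.001]
force: [1.2, -0.2, -0.3]
gripper_width: 28.0
finger_force: 0.0
```

```bash
python3 - <<'E'
from h import *
f=np.load('w.npz');T=f['T'];P=cams.camera_params('wrist')
print(ray(P,[(176,54),(505,53)],40,T).round(1))
E
```

```text
[[414.1 219.9]
 [388.6 407.9]]
```

Call:
step_arm(
  motion="0 0 -0.01 0.03 -0.05 0 0.5;0 0 -0.03 0.07 -0.1 0 0.5;0 0 -0.04 0.11 -0.16 0 0.5;0 0 -0.06 0.15 -0.22 0 0.5;0 0 -0.08 0.19 -0.28 0 0.5;0 0 -0.09 0.23 -0.34 0 0.5;0 0 -0.11 0.27 -0.4 0 0.5;0 0 -0.13 0.31 -0.46 0 0.5;0 0 -0.14 0.35 -0.53 0 0.5;0 0 -0.16 0.39 -0.59 0 0.5",
)

```text
clock: 44.25
tcp_pos: [585.9, 159.8, 107.5]
eef_rot: [-0.023, 1.0, -0.0, 0.0]
force: [0.3, 0.0, 0.4]
gripper_width: 42.6
finger_force: 0.0
```

Call:
step_arm(
  motion="0 0 -0.02 0.04 -0.06 0 0.5;0 0 -0.04 0.09 -0.13 0 0.5;0 0 -0.06 0.14 -0.2 0 0.5;0 0 -0.08 0.19 -0.27 0 0.5;0 0 -0.1 0.24 -0.34 0 0.5;0 0 -0.12 0.29 -0.41 0 0.5;0 0 -0.14 0.34 -0.48 0 0.5;0 0 -0.16 0.37 -0.54 0 0.5;0 0 -0.17 0.395 -0.585 0 0.5;0 0 -0.17 0.395 -0.585 0 0.5",
)

```text
clock: 45.5
tcp_pos: [664.6, 43.1, 107.4]
eef_rot: [0.022, 1.0, 0.0, -0.0]
force: [0.3, 0.5, -0.4]
gripper_width: 42.5
finger_force: 0.0
```

```bash
python3 w.py w9; python3 - <<'E'
from h import *
f=np.load('w.npz');T=f['T'];P=cams.camera_params('wrist');im=f['im']
hsv=cv2.cvtColor(im,cv2.COLOR_RGB2HSV);H,S,V=[hsv[...,i].astype(int) for i in range(3)]
for b in blobs((H>15)&(H<30)&(S<170)&(V>120),P,26,T,amin=300): print('h',b)
E
```

```text
45.5 [664.6  43.1 107.4] yaw [-0.999  0.043] [-0.04  0.64  0.07  1.01  0.   -0.  ] [ 0.3  0.5 -0.4]
h {'px': (np.float64(261.2), np.float64(149.3)), 'mean': array([626.7,  46.7]), 'rect': (632.0, 46.7), 'L': 124.3, 'W': 23.0, 'ang': -2.4, 'n': 5093}
h {'px': (np.float64(366.6), np.float64(263.2)), 'mean': array([721. , 127.9]), 'rect': (721.0, 127.9), 'L': 19.4, 'W': 18.4, 'ang': -5.6, 'n': 456}
```

View pics/w9.png

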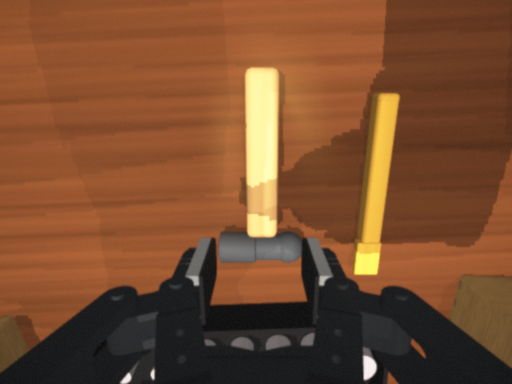

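The hammer handle is at x≈262, parallel to the fingers, with the head at row 247 and the drift well clear.

Call:
step_arm(
  motion="0 0 0 0 0.008 -0.08 0.5;0 0 0 0 0.008 -0.17 0.5;0 0 0 0 0.008 -0.26 0.5;0 0 0 0 0.008 -0.35 0.5;0 0 0 0 0.008 -0.43 0.5;0 0 0 0 0.008 -0.48 0.5;0 0 0 0 0.008 -0.5 0.5;0 0 0 0 0.008 -0.515 0.5;0 0 0 0 0.008 -0.515 0.5;0 0 0 0 0.008 -0.515 0.35",
  force=70,
)

```text
clock: 46.8
tcp_pos: [664.7, 45.3, 5.0]
eef_rot: [0.021, 1.0, -0.0, 0.0]
force: [-0.3, -0.0, 0.0]
gripper_width: 29.9
finger_force: 0.0
```

Call:
step_arm(
  motion="0 0 0 0 0 0 0;0 0 0 0 0 0 0;0 0 0 0 0 0 0;0 0 0 0 0 0 0;0 0 0 0 0 0.02 0;0 0 0 0 0 0.08 0;0 0 0 0 0 0.16 0;0 0 0 0 0 0.26 0;0 0 0 0 0 0.36 0;0 0 0 0 0 0.45 0",
)

```text
clock: 48.05
tcp_pos: [664.7, 45.3, 96.3]
eef_rot: [0.021, 1.0, -0.0, 0.001]
force: [0.1, 0.7, -2.7]
gripper_width: 22.5
finger_force: 68.7
```

Call:
step_arm(
  motion="0 0 0.01 -0.03 0.07 0 0;0 0 0.03 -0.07 0.15 0 0;0 0 0.05 -0.11 0.23 0 0;0 0 0.07 -0.15 0.31 0 0;0 0 0.08 -0.19 0.39 0 0;0 0 0.1 -0.23 0.47 0 0;0 0 0.12 -0.27 0.55 0 0;0 0 0.14 -0.3 0.63 0 0;0 0 0.15 -0.33 0.71 0 0;0 0 0.17 -0.37 0.8 0 0",
)

```text
clock: 49.3
tcp_pos: [590.1, 206.3, 94.5]
eef_rot: [-0.023, 1.0, 0.0, 0.0]
force: [-0.1, -0.2, -3.2]
gripper_width: 22.3
finger_force: 68.7
```

Call:
step_arm(
  motion="0 0 0.02 -0.04 0.08 0 0;0 0 0.04 -0.08 0.16 0 0;0 0 0.06 -0.12 0.25 0 0;0 0 0.07 -0.16 0.34 0 0;0 0 0.09 -0.2 0.43 0 0;0 0 0.11 -0.24 0.52 0 0;0 0 0.13 -0.28 0.61 0 0;0 0 0.15 -0.33 0.71 0 0;0 0 0.17 -0.375 0.805 0 0;0 0 0.17 -0.375 0.805 0 0",
)

```text
clock: 50.55
tcp_pos: [514.4, 368.1, 94.5]
eef_rot: [-0.069, 0.998, 0.0, -0.0]
force: [-0.1, 0.2, -2.3]
gripper_width: 22.5
finger_force: 68.8
```

```bash
python3 w.py w10
```

```text
50.55 [514.4 368.1  94.5] yaw [-0.991 -0.137] [ 0.51  0.59 -0.05  0.93  0.    0.37] [-0.1  0.2 -2.3]
```

View pics/w10.png

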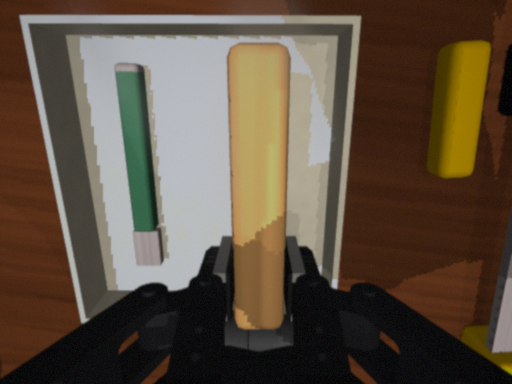

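The hammer is over the free half of the white tray. The chisel lies flat at (140,165), and the right-hand wall at x≈345 is clear.

Call:
step_arm(
  motion="0 0 0 0 0 -0.06 0;0 0 0 0 0 -0.13 0;0 0 0 0 0 -0.2 0;0 0 0 0 0 -0.27 0;0 0 0 0 0 -0.34 0;0 0 0 0 0 -0.39 0;0 0 0 0 0 -0.415 0;0 0 0 0 0 -0.425 0;0 0 0 0 0 -0.43 0;0 0 0 0 0 -0.43 0",
)

```text
clock: 51.85
tcp_pos: [515.5, 366.4, 9.2]
eef_rot: [-0.068, 0.998, 0.0, 0.0]
force: [-3.2, -1.1, 3.3]
gripper_width: 22.5
finger_force: 69.3
```

Call:
step_arm(
  motion="0 0 0 0 0 0 0.42;0 0 0 0 0 0 0.42;0 0 0 0 0 0 0.42;0 0 0 0 0 0 0.42;0 0 0 0 0 0.03 0.42;0 0 0 0 0 0.1 0.42;0 0 0 0 0 0.2 0.42;0 0 0 0 0 0.3 0.42;0 0 0 0 0 0.4 0.42;0 0 0 0 0 0.5 0.42",
)

```text
clock: 53.1
tcp_pos: [515.6, 366.5, 110.4]
eef_rot: [-0.068, 0.998, 0.0, 0.001]
force: [-0.7, 0.7, -0.0]
gripper_width: 36.3
finger_force: 0.0
```

Call:
step_arm(
  motion="0 0 0 -0.05 -0.1 0.1 0.42;0 0 0 -0.1 -0.2 0.2 0.42;0 0 0 -0.15 -0.3 0.3 0.42;0 0 0 -0.2 -0.4 0.4 0.42;0 0 0 -0.25 -0.5 0.5 0.42;0 0 0 -0.3 -0.6 0.6 0.42;0 0 0 -0.35 -0.7 0.6 0.42;0 0 0 -0.4 -0.8 0.6 0.42;0 0 0 -0.4 -0.9 0.6 0.42;0 0 0 -0.4 -0.9 0.6 0.42",
)

```text
clock: 54.35
tcp_pos: [435.5, 185.6, 229.6]
eef_rot: [-0.067, 0.998, 0.0, 0.001]
force: [-0.4, -0.3, 0.2]
gripper_width: 35.7
finger_force: 0.0
```

```bash
python3 - <<'E'
from h import *
im,d=cams.read_camera('scene');cv2.imwrite('pics/sc1.png',cv2.resize(im[:,:,::-1],(800,600),interpolation=cv2.INTER_CUBIC))
im,d=cams.read_camera('top');cv2.imwrite('pics/top1.png',cv2.resize(im[:,:,::-1],(800,600),interpolation=cv2.INTER_CUBIC))
print(env.read_state()['clock'])
E
```

```text
54.45
```

View pics/sc1.png

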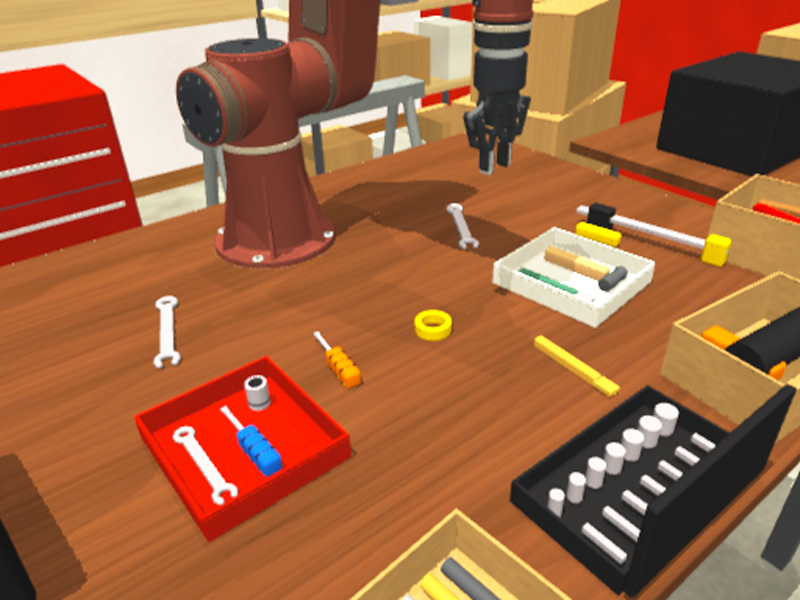

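View pics/top1.png

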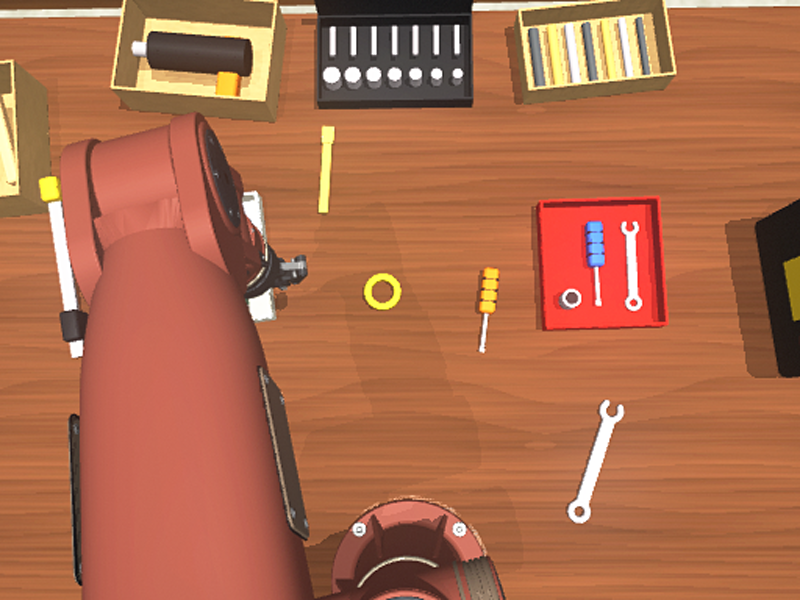

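Both views agree. The red tray holds the wrench, the blue screwdriver and the upright socket at (257,392) in the scene view. The white tray holds the hammer and chisel side by side at (580,270). The tape, orange screwdriver and drift haven't moved, and the gripper is clear. Handing in.

```bash
python3 -c "
from workcell import env
print(env.job_done())"
```

```text
the job is handed in; nothing more can be done
None
```

I handed the job in at about 54 s: the final pictures show all five tools lying in their trays with the socket upright, and the other three where they started; no verdict came back.

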